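# Turn the planter to the stencil and hold the shutter at the mark

### The job

The square wooden planter already has its white bands on one face: give it a quarter turn and stand it upright with its next face, the one below the blue strip on its rim, flat against the plain side of the steel stencil bracket (the side without the bracket's foot) so that it covers the whole window, and let go of it. Then pull the bracket's spring-return shutter out by its black handle until the yellow pointer stands level with the middle of the red mark, and finish while still holding it there with the gripper so that the band can be sprayed. Leave the red mark where it is set and leave the other things on the bench alone.

Things in the scene. Friction and masses are not known exactly. Their poses are not given: they have to be found in the camera images.
- jig: fixed stencil bracket of bent steel. Origin on the bench below the window's middle, in the plane of the plain working face; x points into the plate, away from the planter's side; y along the plate towards the shutter handle. Plate x 0 to 4, y -80 to +70 mm; with the rail on top (x 0 to 40) 98 mm high. Foot: x 4 to 84, 4 mm thick. Side of negative x: bare bench, where the planter goes.
- window (a point): middle of the window's width, in the working face plane, 55 mm above the bench; axes as jig. The window is 46 mm wide (y -23 to +23) and 45 mm high (30 to 75 mm above the bench).
- shutter: spring shutter; origin on the axis of its upright round black handle, 105 mm above the bench; axes as jig. Handle 18 mm thick, 55 to 130 mm up, 45 mm beyond the bracket's end. The strip joining it on the -y side lies 45 to 67 mm up: keep fingertips over 75 mm. Slides to +y only, 0 to 80 mm; starts closed; spring 4.5 N, plus 0.9 N per 10 mm.
- pointer (a point): tip of the yellow pointer on the shutter, above the rail, 6 mm wide, 115 mm above the bench; axes as jig. It moves with the handle, 1 to 1.
- mark_line (a point): middle of the red mark, a clip 12 mm wide along y and 20 mm tall, sitting stiffly on the rail; axes as jig. It is set 25 to 55 mm along +y from the closed pointer. The pointer is at the mark when both have the same y in the jig frame; they pass side by side without touching.
- planter_center (a point): centre (55 mm up) of the loose square wooden planter, 66 x 66 x 110 mm tall, open top, 6 mm walls, 0.2 to 0.42 kg. +x through the next face (blue strip on that rim), +y through the white-banded face, z up. Placed: axes as the jig's, centre 33 mm to -x of the window. At the start the banded face looks roughly at the bracket: turn about 90 degrees counter-clockwise from above.
- next_face (a point): centre of the planter's next face, 33 mm along +x from its centre; axes as the planter
- planter: the planter; origin at the centre of its underside, axes as planter_center
- can: red plastic sprinkling can, 135 mm tall body, spout and rose to its +x, overall 185 mm high; origin under its centre, z up; leave it alone
- vase: glass propagation vase, 90 mm across, 155 mm tall, with a leafy sprig; origin under its centre, z up; leave it alone
- bulb_planter: stainless steel bulb planter standing on its tube, 66 mm across, wooden T-handle at 190 mm; origin under its centre, z up; leave it alone
- bowl: white ceramic succulent bowl, 170 mm across, 80 mm high with plants; origin under its centre, z up; leave it alone
- pots: stack of three terracotta pots, 92 mm across, 124 mm tall; origin under its centre, z up; leave it alone
- trowel: hand trowel lying flat, about 300 mm long along its x; origin under its centre, z up; leave it alone
- tin: flat green seed tin with white lid, 93 x 133 x 39 mm; origin under its centre, z up; leave it alone
Not all that is in view belongs to the job. Of the things that look like the planter, take the one that is farthest to the robot's right at the start.

How it is judged:
On the way:
1. with the shutter still closed, the planter stands with its next face flat against the bracket, covering the window, and is let go (x of next_face in the frame of window between -0.004 and 0.004 m and y of next_face in the frame of window between -0.01 and 0.01 m and angle between the y axis of planter_center and the y axis of window, either way round below 0.07 rad and angle between planter_center's own z axis and vertical below 0.05 rad and height (world z) of planter_center below 0.059 m and contact force between the fingers and planter below 0.1 N and distance of pointer from where it was at the start of the episode below 0.01 m), for 0.2 s.
At the end, for the whole second after the job is handed in: Planter upright on the bench, let go, next face within 4 mm of the working face, square within 0.07 rad, within 10 mm of centred on the window; pointer still and within 6 mm of the middle of the red mark, the fingers holding the shutter out with over 2 N (x of next_face in the frame of window between -0.004 and 0.004 m and y of next_face in the frame of window between -0.01 and 0.01 m and angle between the y axis of planter_center and the y axis of window, either way round below 0.07 rad and angle between planter_center's own z axis and vertical below 0.05 rad and height (world z) of planter_center below 0.059 m and contact force between the fingers and planter below 0.1 N and y of pointer in the frame of mark_line between -0.006 and 0.006 m and contact force between the fingers and shutter above 2 N and linear speed of each of shutter, planter below 0.01 m/s and contact force between planter and shutter below 0.1 N); the arm keeps its last pose, push and grip.
It fails at once if the red mark is shifted by more than 4 mm (distance of mark_line from where it was at the start of the episode above 0.004 m).
It fails at once if another thing on the bench is moved by more than 20 mm or tipped (distance of any of can, vase, bulb_planter, bowl, pots, trowel, tin from where it was at the start of the episode above 0.02 m or angle between any of can, vase, bulb_planter, bowl, pots, trowel, tin's own z axis and vertical above 0.3 rad).
It fails at once if the planter is knocked over (angle between planter_center's own z axis and vertical above 0.6 rad).
It also fails if it takes over 48 s, if anything falls off the work surface, if the arm or the gripper's body presses on something with over 40 N, if the wrist force passes 120 N, or if a joint passes its speed limit or range.

### The arm

A 6-joint arm with a two-finger parallel gripper is mounted at the origin on the work surface. World frame = base frame: x ahead of the robot, y to its left, z up, the work surface at z = 0. Lengths are in m, angles in rad, forces in N, time in s.
With the tool pointing down it reaches from about 0.3 to 0.85 m from the base axis. Payload 4.2 kg.
Tool frame: the origin (TCP) lies midway between the tips of the shut fingers; the grasp point (between the pads) lies 19 mm behind it; x points along the fingers, y is the direction in which the jaws open and shut, and the axes are right-handed (so a half turn about x gives the same grasp; the last joint's range is limited). The gripper opens to 91 mm and grips with 3 to 60 N. Pads are 32 mm wide; open, the fingers measure 118 mm over their backs; the gripper's body (76 mm by 178 mm) begins 60 mm behind the grasp point.
Start: joints at [-1.228, 0.32, 1.565, -0, 1.257, -0.02], TCP at [0.204, -0.538, 0.214] pointing down, gripper open.
Joint ranges: [-3.11, 3.11], [-0.84, 2.01], [0.21, 2.61], [-1.34, 4.49], [0.05, 2.63], [-2.56, 2.56]. Speed limits (rad/s): [2.57, 2.57, 3.14, 3.14, 3.14, 3.14].

### API

Orientations are given as a rotation vector (axis times angle).
In Python, from station import sense, get_image, camera_info, hand_in gives the robot as it stands. The module is installed in compiled form; this text tells all that it offers.
- The arm moves only by the shell command python3 -m handwheel 'ROWS' [OPENING]. ROWS is JSON, a list of rows, each a list of 2 entries, a list of its own where there are three numbers: the shift along the world's x, y, z in m, then the turn about the world's z in rad. A call has exactly 10 rows; each row shifts and turns the commanded pose from where the row before left it; what a row does not reach is not made up. A row lasts 1/10 s, in which the tool goes at most 50 mm and 8.59 degrees, less where a joint would pass 70% of its speed; a pose out of reach is approached as far as the arm can. A call is refused whole if a number of a shift passes 0.05 or a number of a turn 0.15, either way. A call with a gripper value outside its range is refused whole. OPENING is the opening, from 0 (shut) to 1 (fully open), set as the call begins (- or left out, the last holds). The fingers move at their own pace and stop on an object; the grip force is fixed at half the most. Time passes only in rows, so rows that do not move let the fingers close, or fill a call up. It gives the time, the measured TCP pose, the force and the opening at its end, in the units of the state.
- sense(): the state, without advancing time (a new reading comes with each control period).
- get_image(name): name is "scene" or "top" or "wrist"; returns the picture (420x560x3 uint8, red, green, blue); there is no depth.
- camera_info(name): a dict with "fx", "fy", "cx", "cy" (pixels), "distortion" ([k1, k2, p1, p2, k3] as OpenCV has them; the pictures are not rectified), "rvec" (rotation vector, rad) and "tvec" (3), from world to camera coordinates, as OpenCV has them; the wrist camera has in their place "hand_eye" (4x4, takes a point from camera to tool coordinates, whose origin is the TCP and whose axes are the tool frame's). Camera axes: x right, y down, z forward; pixel columns grow to the right and rows downward; lengths in m; the calibration is good to about 2 mm. A picture is of the moment at which its call begins: read the wrist's pose just before it. camera_info takes no time and is no camera call.
- hand_in(): hands the job in, once; it reports no verdict.
The state is a dict: "t": time; "q": joint angles; "dq": joint speeds; "joint_torque": joint torques, N m; "tcp_pos": TCP position; "orientation": TCP orientation; "force": force on the tool from outside, world axes, zero at the start; "ft_torque": the same for the moment, N m; "grip_width": finger opening in m.
Only numpy, scipy, OpenCV 4.12 (cv2) and the standard library are available. Lean on these libraries where they do the work, as an engineer would, in place of code of your own. Each camera call takes 0.05 s, during which the arm holds its last target.

## Working session

There is one attempt and no reset: what is moved stays moved. The work goes in short steps, Python scripts to look and compute and a shell command to move; the robot and the scene stay as the last step left them, time stands still between calls to the robot, and variables do not carry over. Pictures are saved under pics/ and viewed, and the job is handed in when it is done.

```bash
mkdir -p pics
python3 - <<'E'
from station import *
import cv2
for n in ["scene","top","wrist"]:
    s=sense()
    im=get_image(n); cv2.imwrite(f"pics/{n}0.png",im[:,:,::-1])
    i=camera_info(n); print(n,i)
print(sense())
E
```

```text
scene {'fx': 486.00638131618103, 'fy': 486.00638131618103, 'cx': 269.3106211061065, 'cy': 210.08208384743716, 'distortion': array([0.02378489, 0.        , 0.        , 0.        , 0.        ]), 'rvec': array([ 2.18658356,  0.56218925, -0.27643337]), 'tvec': array([-0.50725022, -0.09297476,  1.74559217])}
top {'fx': 517.3630387510577, 'fy': 517.3630387510577, 'cx': 279.3246734181221, 'cy': 211.94947248207498, 'distortion': array([-0.10124099,  0.        ,  0.        ,  0.        ,  0.        ]), 'rvec': array([ 2.12790022, -2.08362734,  0.23645527]), 'tvec': array([-0.02796599,  0.59678409,  1.57905884])}
wrist {'fx': 317.9466048028122, 'fy': 317.9466048028122, 'cx': 277.9102776249942, 'cy': 216.10563270610808, 'distortion': array([-0.00912936,  0.        ,  0.        ,  0.        ,  0.        ]), 'hand_eye': array([[ 6.37543781e-04, -2.33195397e-01,  9.72429689e-01,
        -1.71287146e-01],
       [ 9.99999789e-01,  2.73518615e-04, -5.90027608e-04,
         2.16890870e-05],
       [-1.28385899e-04,  9.72429860e-01,  2.33195522e-01,
        -6.58617286e-02],
       [ 0.00000000e+00,  0.00000000e+00,  0.00000000e+00,
         1.00000000e+00]])}
{'t': 0.15, 'q': array([-1.22796926e+00,  3.20151516e-01,  1.56536247e+00, -4.50220346e-06,
        1.25738350e+00, -1.99938845e-02]), 'dq': array([ 1.70099613e-03, -4.43901609e-03, -4.66971291e-03,  2.91676060e-05,
        6.57187335e-04,  2.05819034e-05]), 'joint_torque': array([-5.91247444e-04, -4.12771261e+01, -2.32153720e+01,  7.27394060e-02,
        4.33677400e-02, -8.83541952e-05]), 'tcp_pos': array([ 0.20395677, -0.53722758,  0.2133238 ]), 'orientation': array([ 2.02388418,  0.37260144, -2.02432443]), 'force': array([-0.50359343, -0.32279163, -0.52407458]), 'ft_torque': array([-0.00087352, -0.06501442,  0.00880534]), 'grip_width': 0.09118969329042997}
```

View pics/scene0.png

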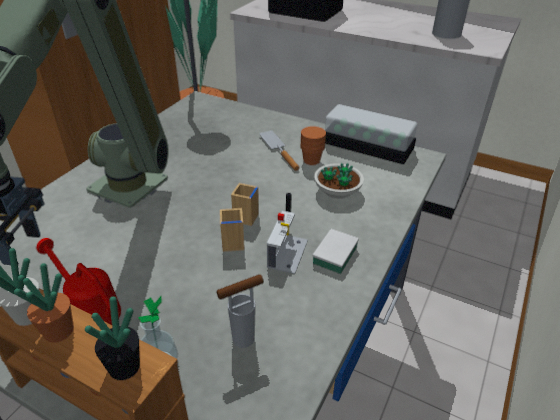

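View pics/top0.png

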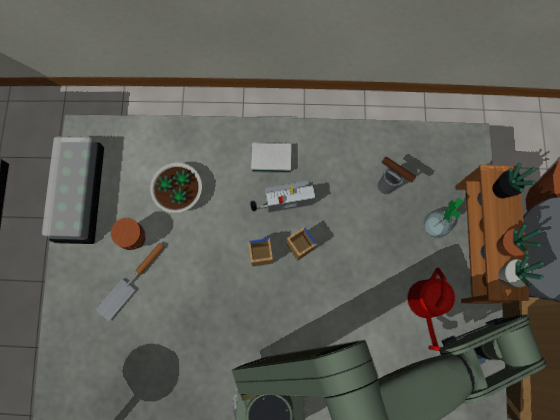

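View pics/wrist0.png

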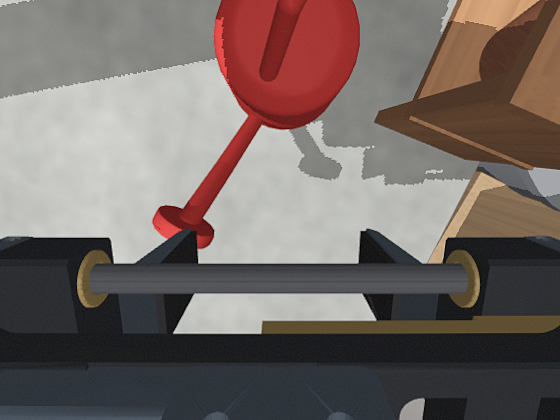

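Top view: x ahead is up, y left is left. The target planter is the right one, at about (302,243). The decoy is at (261,251) and the bracket at (290,196). I'll zoom in for the pixel measurements.

Run:
```python
import cv2
a=cv2.imread('pics/top0.png')[165:275,235:345]
cv2.imwrite('pics/topz.png',cv2.resize(a,(800,800),interpolation=cv2.INTER_CUBIC)[:600])
cv2.imwrite('pics/topz.png',cv2.resize(a,(600,600),interpolation=cv2.INTER_CUBIC))
a=cv2.imread('pics/scene0.png')[170:280,205:345]
cv2.imwrite('pics/scz.png',cv2.resize(a,None,fx=5.4,fy=5.4,interpolation=cv2.INTER_CUBIC))
```

```text
(no output)
```

View pics/topz.png

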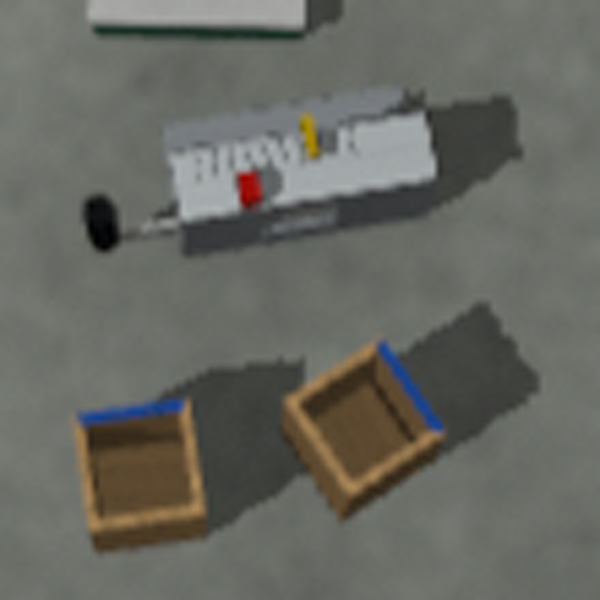

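View pics/scz.png

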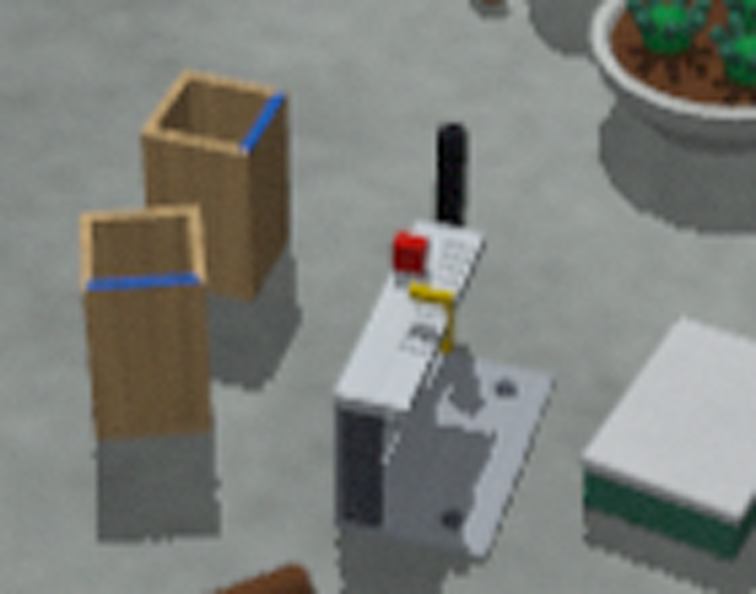

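```bash
cat > h.py <<'E'
import numpy as np, cv2
from station import *
from scipy.spatial.transform import Rotation as R
def ray(n,px,st=None):
    i=camera_info(n); K=np.array([[i['fx'],0,i['cx']],[0,i['fy'],i['cy']],[0,0,1]])
    p=cv2.undistortPoints(np.array(px,float).reshape(-1,1,2),K,np.array(i['distortion'])).reshape(-1,2)
    d=np.c_[p,np.ones(len(p))]
    if n=='wrist':
        st=st or sense(); H=i['hand_eye']; Rt=R.from_rotvec(st['orientation']).as_matrix()
        return Rt@H[:3,3]+st['tcp_pos'], d@(Rt@H[:3,:3]).T
    Rm=R.from_rotvec(i['rvec']).as_matrix()
    return -Rm.T@i['tvec'], d@Rm
def plane(n,px,z,st=None):
    o,d=ray(n,px,st); return o+d*((z-o[2])/d[:,2])[:,None]
def unz(u,x0,y0,s): return [((a+.5)/s-.5+x0,(b+.5)/s-.5+y0) for a,b in u]
E
python3 - <<'E'
from h import *
np.set_printoptions(precision=4,suppress=True)
T=lambda u,z:plane('top',unz(u,235,165,600/110),z)
S=lambda u,z:plane('scene',unz(u,205,170,5.4),z)
c=T([(285,400),(380,342),(443,432),(345,492)],.11); print('plant',c,c.mean(0),np.linalg.norm(np.diff(c,axis=0),axis=1))
v=c[2]-c[1]; print('edge ang blue',np.arctan2(v[1],v[0]))
r=T([(183,222),(437,180),(425,110),(166,152)],.098); print('rail',r,np.linalg.norm(np.diff(r,axis=0),axis=1))
print('handle',T([(100,212)],.13)); print('ptr',T([(311,135)],.115)); print('red',T([(248,186)],.108))
# scene
c=S([(82,213),(203,207),(205,282),(87,288)],.11); print('plantS',c,c.mean(0))
r=S([(337,402),(407,410),(486,232),(420,222)],.098); print('railS',r)
print('handle',S([(452,130)],.13)); print('ptr',S([(430,292)],.115)); print('red',S([(412,240)],.118))
E
```

```text
plant [[ 0.5065 -0.0401  0.11  ]
 [ 0.5407 -0.093   0.11  ]
 [ 0.4901 -0.1289  0.11  ]
 [ 0.4552 -0.0744  0.11  ]] [ 0.4981 -0.0841  0.11  ] [0.0631 0.062  0.0647]
edge ang blue -2.5252586837955997
rail [[ 0.6107  0.02    0.098 ]
 [ 0.6387 -0.1255  0.098 ]
 [ 0.6804 -0.1184  0.098 ]
 [ 0.6519  0.0308  0.098 ]] [0.1482 0.0423 0.1519]
handle [[0.6078 0.0661 0.13  ]]
ptr [[ 0.6593 -0.0522  0.115 ]]
red [[ 0.6302 -0.0168  0.108 ]]
plantS [[ 0.4522 -0.0747  0.11  ]
 [ 0.5082 -0.038   0.11  ]
 [ 0.5431 -0.0929  0.11  ]
 [ 0.4903 -0.1275  0.11  ]] [ 0.4985 -0.0833  0.11  ]
railS [[ 0.645  -0.1305  0.098 ]
 [ 0.6794 -0.1185  0.098 ]
 [ 0.6496  0.0311  0.098 ]
 [ 0.6133  0.0214  0.098 ]]
handle [[0.6087 0.0679 0.13  ]]
ptr [[ 0.6554 -0.0477  0.115 ]]
red [[ 0.6282 -0.0169  0.118 ]]
```

Run:
```python
from h import *
s=sense(); M=R.from_rotvec(s['orientation']).as_matrix(); print(M.round(3)); print('jaw yaw',np.arctan2(M[1,1],M[0,1]))
i=camera_info('wrist');H=i['hand_eye'];print('cam off',M@H[:3,3],'view',M@H[:3,2])
```

```text
[[-0.     0.355 -0.935]
 [ 0.001 -0.935 -0.355]
 [-1.    -0.001 -0.   ]]
jaw yaw -1.2079739702054662
cam off [0.06165757 0.02314474 0.17128841] view [-0.21865409 -0.08101917 -0.97243318]
```

```bash
python3 -m handwheel '[[[0,0,0.04],0.15],[[0.02,0.035,0.02],0.15],[[0.025,0.04,0],0.15],[[0.025,0.04,0],0.15],[[0.025,0.04,0],0.15],[[0.025,0.04,0],0.15],[[0.025,0.04,0],0.15],[[0.025,0.04,0],0.15],[[0.025,0.04,0],0.15],[[0.025,0.04,0],0.15]]' 1
```

```text
t: 1.15
tcp_pos: [0.4246, -0.1808, 0.2739]
orientation: [0.987, 1.335, -0.987]
force: [0.8, -0.6, -0.1]
grip_width: 0.0909
```

```bash
python3 -m handwheel '[[[0.025,0.04,0],0.15],[[0.025,0.04,0],0.15],[[0.02,0.02,0],0],[[0,0,0],0],[[0,0,0],0],[[0,0,0],0],[[0,0,0],0],[[0,0,0],0],[[0,0,0],0],[[0,0,0],0]]' 1
python3 - <<'E'
from h import *
s=sense(); M=R.from_rotvec(s['orientation']).as_matrix(); print(s['t'],s['tcp_pos'],s['q'],np.arctan2(M[1,1],M[0,1]))
cv2.imwrite('pics/w1.png',get_image('wrist')[:,:,::-1])
import pickle; pickle.dump(s,open('s1.pkl','wb'))
E
```

```text
t: 2.15
tcp_pos: [0.4939, -0.0829, 0.2741]
orientation: [0.764, 1.432, -0.763]
force: [-0.2, -0.3, -0.8]
grip_width: 0.0911
2.15 [ 0.49389633 -0.08293979  0.27409289] [-1.89400318e-01  1.67563621e-01  1.61940375e+00  8.92028969e-05
  1.35436030e+00 -7.80664840e-01] 0.5912453931244355
```

View pics/w1.png

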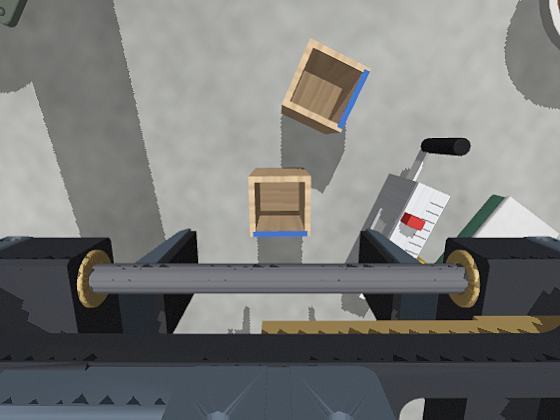

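Run:
```python
import cv2
a=cv2.imread('pics/w1.png')[120:300,230:480]
cv2.imwrite('pics/w1z.png',cv2.resize(a,None,fx=3.2,fy=3.2,interpolation=cv2.INTER_CUBIC))
```

```text
(no output)
```

View pics/w1z.png

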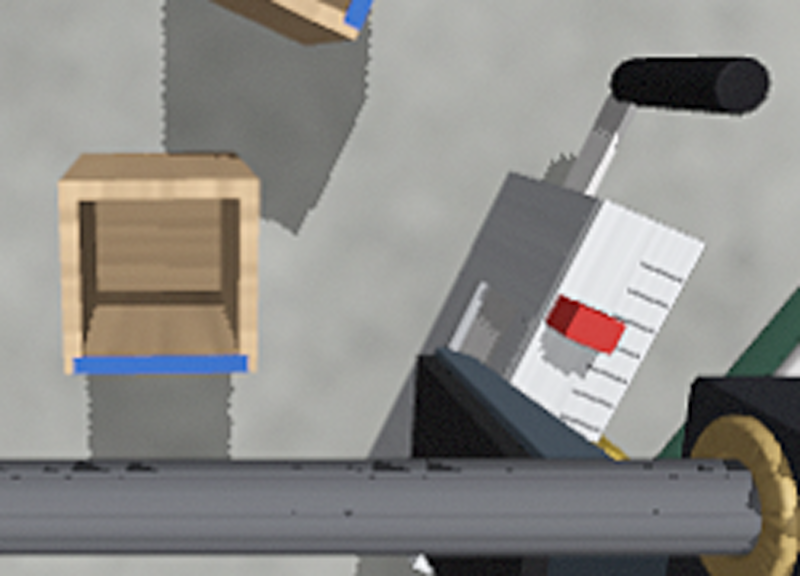

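Run:
```python
from h import *
import pickle; st=pickle.load(open('s1.pkl','rb'))
np.set_printoptions(precision=4,suppress=True)
W=lambda u,z:plane('wrist',unz(u,230,120,3.2),z,st)
c=W([(58,180),(261,180),(258,373),(63,374)],.11); print(c[:,:2],c.mean(0),np.linalg.norm(np.diff(c,axis=0),axis=1))
for a,b in((0,1),(3,2),(0,3),(1,2)):
    v=c[b]-c[a];print(np.arctan2(v[1],v[0]))
r=W([(604,198),(706,243),(515,385)],.098); print(r)
v=r[0]-r[2];print('jig yaw',np.arctan2(v[1],v[0])-np.pi/2); v=r[1]-r[0];print(np.arctan2(v[1],v[0]))
print('handle',W([(742,85)],.13)); print('red top',W([(603,333)],.118))
```

```text
[[ 0.4524 -0.0767]
 [ 0.5078 -0.0395]
 [ 0.5453 -0.0942]
 [ 0.4898 -0.1319]] [ 0.4988 -0.0856  0.11  ] [0.0668 0.0663 0.0671]
0.5913050330792363
0.5964985088945515
-0.9756399806455802
-0.9706318723878878
[[ 0.6108  0.0208  0.098 ]
 [ 0.6504  0.0285  0.098 ]
 [ 0.6275 -0.0489  0.098 ]]
jig yaw 0.234080091589715
0.19334807146677851
handle [[0.6096 0.0664 0.13  ]]
red top [[ 0.6308 -0.0171  0.118 ]]
```

```bash
python3 -m handwheel '[[[0.005,-0.002,-0.02],0.003],[[0,0,-0.04],0],[[0,0,-0.04],0],[[0,0,-0.04],0],[[0,0,-0.04],0],[[0,0,-0.028],0],[[0,0,0],0],[[0,0,0],0],[[0,0,0],0],[[0,0,0],0]]' 1
```

```text
t: 3.2
tcp_pos: [0.5004, -0.0848, 0.0678]
orientation: [0.761, 1.43, -0.759]
force: [0.8, 0.6, -0.9]
grip_width: 0.0912
```

```bash
python3 -m handwheel '[[[0,0,0],0],[[0,0,0],0],[[0,0,0],0],[[0,0,0],0],[[0,0,0],0],[[0,0,0],0],[[0,0,0],0],[[0,0,0],0],[[0,0,0],0],[[0,0,0],0]]' 0
python3 - <<'E'
from h import *
cv2.imwrite('pics/w2.png',get_image('wrist')[:,:,::-1])
E
```

```text
t: 4.2
tcp_pos: [0.4987, -0.0847, 0.0662]
orientation: [0.76, 1.434, -0.761]
force: [-3.7, -1.4, 4.8]
grip_width: 0.0657
```

View pics/w2.png

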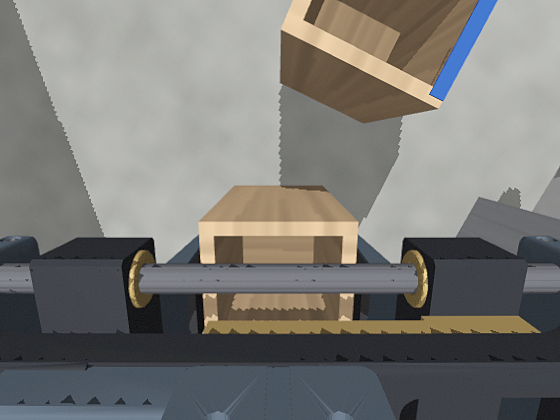

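Run:
```python
from h import *
np.set_printoptions(precision=4,suppress=True)
print(plane('top',unz([(80,415),(187,400),(205,520),(95,535)],235,165,600/110),.11))
st=sense(); c=plane('wrist',[(199,221),(358,221)],.11); print(c)
M=R.from_rotvec(st['orientation']).as_matrix(); t=(c-st['tcp_pos'])@M; print('tool',t)
```

```text
[[0.4955 0.0746 0.11  ]
 [0.5053 0.0149 0.11  ]
 [0.4379 0.0032 0.11  ]
 [0.4281 0.0641 0.11  ]]
[[ 0.4539 -0.0758  0.11  ]
 [ 0.5084 -0.0388  0.11  ]]
tool [[-0.0438 -0.0321 -0.0325]
 [-0.0438  0.0338 -0.0325]]
```

```bash
python3 -m handwheel '[[[0,0,0.01],0],[[0.008,0.003,0],0.147],[[0.008,0.003,0],0.147],[[0.008,0.003,0],0.147],[[0.008,0.003,0],0.147],[[0.008,0.003,0],0.147],[[0.008,0.003,0],0.147],[[0.008,0.003,0],0.147],[[0.008,0.004,0],0.141],[[0,0,0],0]]' 0; python3 -m handwheel '[[[0,0,0],0],[[0,0,0],0],[[0,0,0],0],[[0,0,0],0],[[0,0,0],0],[[0,0,0],0],[[0,0,0],0],[[0,0,0],0],[[0,0,0],0],[[0,0,0],0]]'
python3 - <<'E'
from h import *
s=sense(); M=R.from_rotvec(s['orientation']).as_matrix(); print(s['t'],s['tcp_pos'],s['q'],np.arctan2(M[1,1],M[0,1]))
for n in('wrist','top','scene'): cv2.imwrite(f'pics/{n}3.png',get_image(n)[:,:,::-1])
a=cv2.imread('pics/top3.png')[165:275,235:345]
cv2.imwrite('pics/topz3.png',cv2.resize(a,(600,600),interpolation=cv2.INTER_CUBIC))
a=cv2.imread('pics/scene3.png')[170:280,205:345]
cv2.imwrite('pics/scz3.png',cv2.resize(a,None,fx=5.4,fy=5.4,interpolation=cv2.INTER_CUBIC))
E
```

```text
t: 5.25
tcp_pos: [0.5643, -0.0591, 0.0758]
orientation: [-0.152, 1.564, 0.153]
force: [-0.4, 0.4, -3.7]
grip_width: 0.066
t: 6.25
tcp_pos: [0.5631, -0.0596, 0.076]
orientation: [-0.152, 1.565, 0.153]
force: [-0.7, 1.2, -3.1]
grip_width: 0.0659
6.25 [ 0.5630653  -0.05956312  0.07595178] [-1.25774446e-01  4.27029140e-01  1.77783191e+00  1.48043420e-04
  9.36828817e-01 -1.89084318e+00] 1.7649810289925223
```

View pics/wrist3.png

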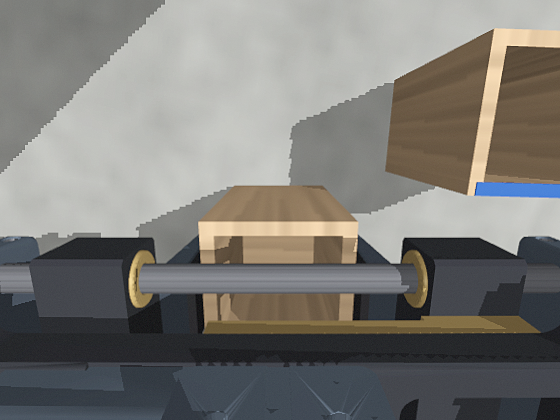

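View pics/topz3.png

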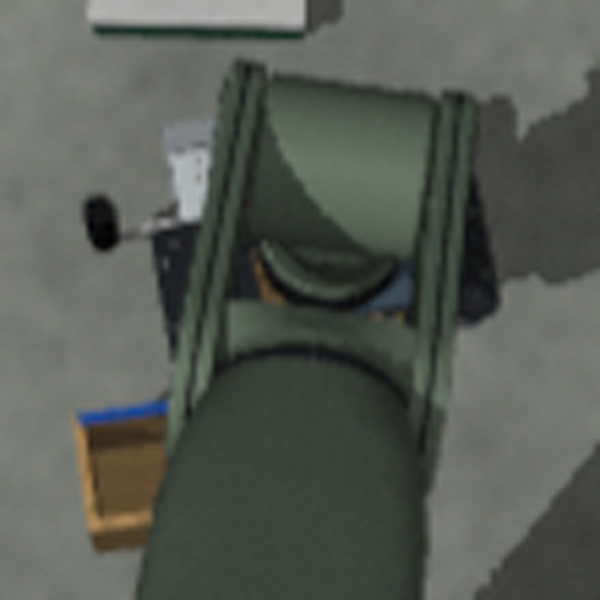

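View pics/scz3.png

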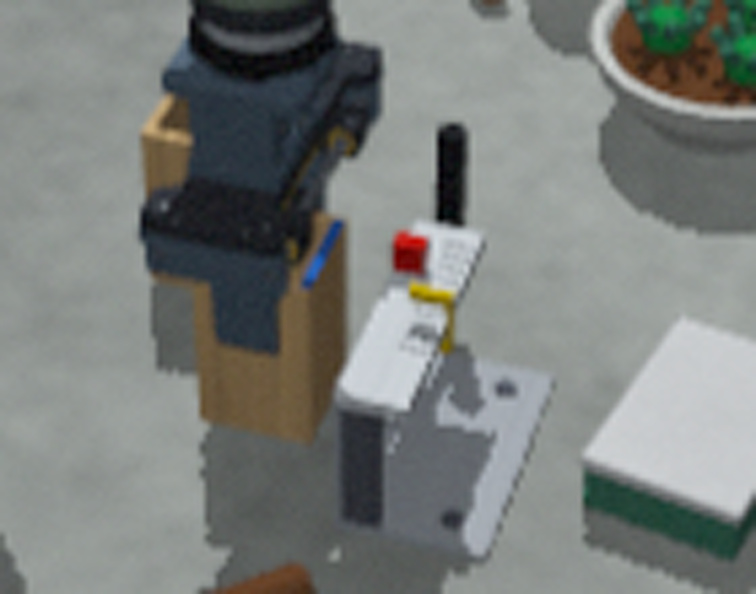

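```bash
python3 -m handwheel '[[[0.005,0.001,0],0],[[0.005,0.001,0],0],[[0.005,0.001,0],0],[[0.005,0.001,0],0],[[0,0,-0.005],0],[[0,0,-0.0045],0],[[0.002,0.0005,0],0],[[0.002,0.0005,0],0],[[0,0,0],0],[[0,0,0],0]]'; python3 -m handwheel '[[[0.001,0.0002,0],0],[[0.001,0.0002,0],0],[[0.001,0.0002,0],0],[[0.001,0.0002,0],0],[[0.001,0.0002,0],0],[[0,0,0],0],[[0,0,0],0],[[0,0,0],0],[[0,0,0],0],[[0,0,0],0]]'
```

```text
t: 7.4
tcp_pos: [0.5869, -0.0546, 0.0662]
orientation: [-0.152, 1.566, 0.153]
force: [0.2, -0.9, -3.7]
grip_width: 0.066
t: 8.4
tcp_pos: [0.5913, -0.0537, 0.0663]
orientation: [-0.153, 1.567, 0.153]
force: [-4.6, -1.4, -1.8]
grip_width: 0.066
```

```bash
python3 -m handwheel '[[[0.001,0.0002,0],0],[[0.001,0.0002,0],0],[[0,0,0],0],[[0,0,0],0],[[0,0,0],0],[[0,0,0],0],[[0,0,0],0],[[0,0,0],0],[[0,0,0],0],[[0,0,0],0]]'
python3 - <<'E'
from h import *
s=sense(); M=R.from_rotvec(s['orientation']).as_matrix(); print(s['t'],s['tcp_pos'],s['force'],s['ft_torque'],np.arctan2(M[1,1],M[0,1])-np.pi/2)
for n in('wrist','scene'): cv2.imwrite(f'pics/{n}4.png',get_image(n)[:,:,::-1])
a=cv2.imread('pics/scene4.png')[170:280,205:345]
cv2.imwrite('pics/scz4.png',cv2.resize(a,None,fx=5.4,fy=5.4,interpolation=cv2.INTER_CUBIC))
E
```

```text
t: 9.4
tcp_pos: [0.5912, -0.0536, 0.0663]
orientation: [-0.153, 1.571, 0.153]
force: [-8.7, -3.0, 1.1]
grip_width: 0.066
9.4 [ 0.59120486 -0.05363692  0.0662507 ] [-8.66758194 -3.04413143  1.08674768] [-0.154936    1.27409958  0.25045575] 0.19490449788186592
```

View pics/scz4.png

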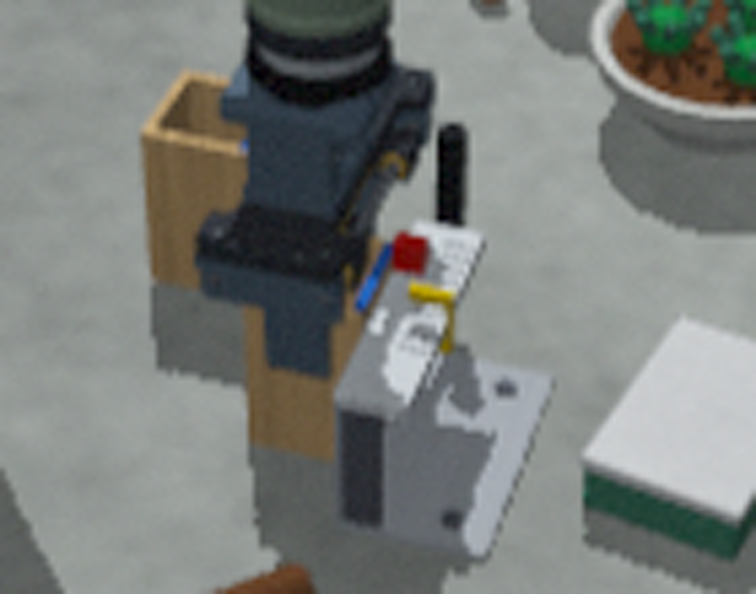

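View pics/wrist4.png

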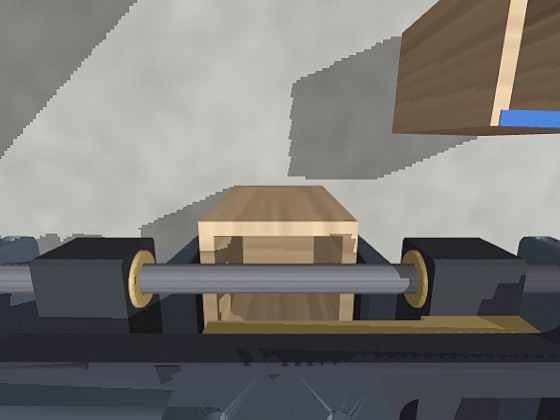

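```bash
python3 -m handwheel '[[[0,0,0],0],[[0,0,0],0],[[0,0,0],0],[[0,0,0],0],[[0,0,0],0],[[0,0,0],0],[[0,0,0],0],[[0,0,0],0],[[0,0,0],0],[[0,0,0],0]]' 1
```

```text
t: 10.5
tcp_pos: [0.5941, -0.0532, 0.0665]
orientation: [-0.152, 1.565, 0.153]
force: [-0.4, 0.3, -0.4]
grip_width: 0.0907
```

```bash
python3 -m handwheel '[[[0,0,0.015],0],[[0,0,0.03],0],[[0,0,0.04],0],[[0,0,0.04],0],[[0,0,0.04],0],[[-0.03,0.02,0.015],0],[[-0.03,0.02,0],0],[[-0.02,0.01,0],0],[[0,0,0],0],[[0,0,0],0]]'
python3 - <<'E'
from h import *
s=sense(); print(s['t'],s['tcp_pos'],s['force'])
import pickle; pickle.dump(s,open('s5.pkl','wb'))
for n in('wrist','scene','top'): cv2.imwrite(f'pics/{n}5.png',get_image(n)[:,:,::-1])
a=cv2.imread('pics/scene5.png')[170:280,205:345]
cv2.imwrite('pics/scz5.png',cv2.resize(a,None,fx=5.4,fy=5.4,interpolation=cv2.INTER_CUBIC))
E
```

```text
t: 11.5
tcp_pos: [0.5144, -0.0032, 0.2469]
orientation: [-0.153, 1.564, 0.153]
force: [1.1, 0.1, 0.6]
grip_width: 0.091
11.5 [ 0.51438733 -0.00321599  0.24686121] [1.0619746  0.14864961 0.55301013]
```

View pics/scz5.png

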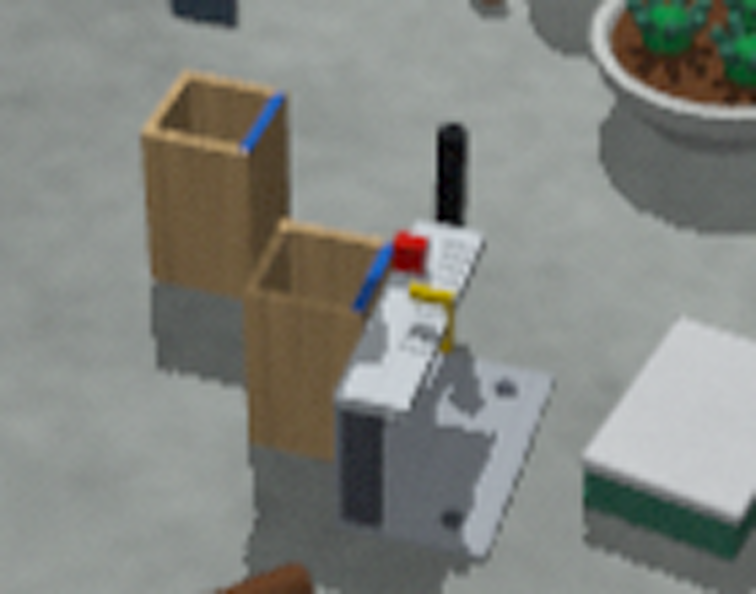

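View pics/wrist5.png

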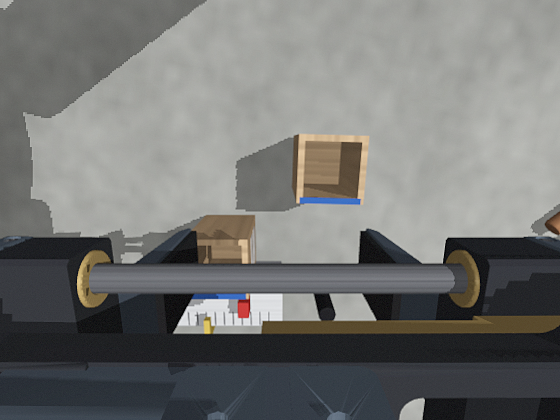

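View pics/top5.png

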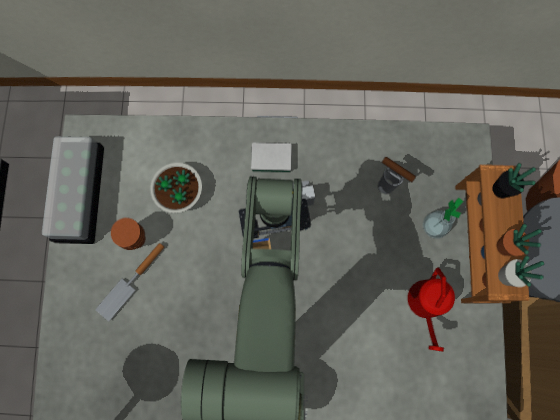

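Run:
```python
import cv2
a=cv2.imread('pics/wrist5.png')[205:340,165:365]
cv2.imwrite('pics/w5z.png',cv2.resize(a,None,fx=4,fy=4,interpolation=cv2.INTER_CUBIC))
```

```text
(no output)
```

View pics/w5z.png

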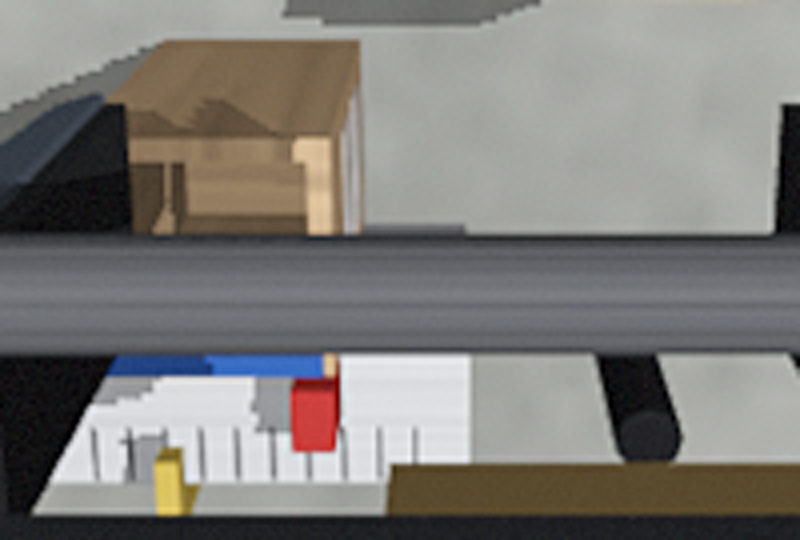

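Run:
```python
from h import *
import pickle; st=pickle.load(open('s5.pkl','rb'))
np.set_printoptions(precision=4,suppress=True)
yaw=.195; o=np.array([.6245,-.0475]); ax=np.array([[np.cos(yaw),np.sin(yaw)],[-np.sin(yaw),np.cos(yaw)]])
J=lambda p:(p[:,:2]-o)@ax.T
W=lambda u,z:J(plane('wrist',unz(u,165,205,4),z,st))
print('red top',W([(292,382),(337,382),(336,449),(293,449)],.118))
for z in(.112,.115,.118):print('ptr',z,W([(158,451),(182,451),(159,465),(184,465)],z).mean(0))
print('rail end',W([(471,358),(472,463)],.098))
h=W([(648,438)],.13);print('handle',h, h@ax+o)
print('planter',W([(133,138),(340,138),(340,375)],.11))
T=lambda u,z:J(plane('top',unz(u,235,165,600/110),z))
S=lambda u,z:J(plane('scene',unz(u,205,170,5.4),z))
print('top ptr',T([(309,118),(314,155)],.115),'red',T([(249,174),(249,204)],.112))
print('S ptr',S([(412,287),(452,297)],.115),'red',S([(395,236),(426,240),(397,268)],.118))
print('top handle',T([(99,210)],.13))
```

```text
red top [[-0.0022  0.0232]
 [-0.0022  0.0348]
 [ 0.0172  0.0341]
 [ 0.0173  0.0228]]
ptr 0.112 [ 0.0236 -0.011 ]
ptr 0.115 [ 0.0218 -0.0103]
ptr 0.118 [ 0.0199 -0.0095]
rail end [[0.0014 0.0699]
 [0.0338 0.0703]]
handle [[0.0069 0.1141]] [[0.6092 0.0658]]
planter [[-0.0659 -0.0163]
 [-0.0659  0.0363]
 [ 0.0001  0.0349]]
top ptr [[ 0.0433 -0.012 ]
 [ 0.0213 -0.0109]] red [[0.0174 0.0274]
 [0.0001 0.0305]]
S ptr [[ 0.02   -0.0051]
 [ 0.0425 -0.0066]] red [[-0.0002  0.0299]
 [ 0.0168  0.0316]
 [ 0.0088  0.0041]]
top handle [[0.0069 0.115 ]]
```

```bash
python3 -m handwheel '[[[0.025,0.017,0],0],[[0.03,0.022,0],0],[[0.03,0.022,0],0],[[0.01,0.008,0],0],[[0,0,0],0],[[0,0,0],0],[[0,0,0],0],[[0,0,0],0],[[0,0,0],0],[[0,0,0],0]]' 0.45
python3 - <<'E'
from h import *
cv2.imwrite('pics/w6.png',get_image('wrist')[:,:,::-1])
E
```

```text
t: 12.65
tcp_pos: [0.6088, 0.0654, 0.2468]
orientation: [-0.152, 1.565, 0.152]
force: [0.4, 0.2, 0.1]
grip_width: 0.0411
```

View pics/w6.png

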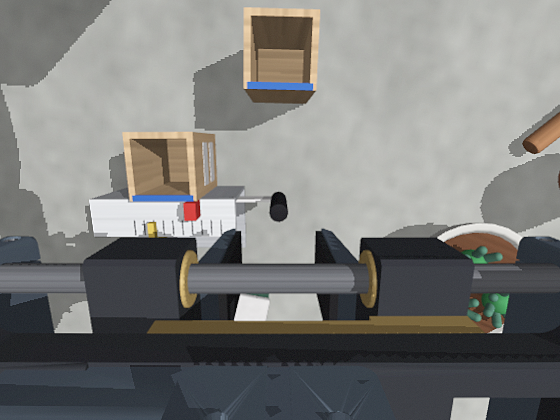

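```bash
python3 -m handwheel '[[[0,0,-0.03],0],[[0,0,-0.04],0],[[0,0,-0.04],0],[[0,0,-0.03],0],[[0,0,-0.021],0],[[0,0,0],0],[[0,0,0],0],[[0,0,0],0],[[0,0,0],0],[[0,0,0],0]]' && python3 -m handwheel '[[[0,0,0],0],[[0,0,0],0],[[0,0,0],0],[[0,0,0],0],[[0,0,0],0],[[0,0,0],0],[[0,0,0],0],[[0,0,0],0],[[0,0,0],0],[[0,0,0],0]]' 0
```

```text
t: 13.7
tcp_pos: [0.6097, 0.0659, 0.0867]
orientation: [-0.152, 1.563, 0.153]
force: [0.4, -0.1, 0.1]
grip_width: 0.0413
t: 14.7
tcp_pos: [0.6091, 0.0658, 0.0856]
orientation: [-0.152, 1.565, 0.153]
force: [-0.5, -0.4, 1.6]
grip_width: 0.0171
```

```bash
python3 -m handwheel '[[[-0.001,0.0048,0],0],[[-0.001,0.0048,0],0],[[-0.001,0.0048,0],0],[[-0.001,0.0048,0],0],[[-0.001,0.0048,0],0],[[-0.001,0.0048,0],0],[[-0.001,0.0048,0],0],[[-0.001,0.0048,0],0],[[0,0,0],0],[[0,0,0],0]]'; python3 -m handwheel '[[[0,0,0],0],[[0,0,0],0],[[0,0,0],0],[[0,0,0],0],[[0,0,0],0],[[0,0,0],0],[[0,0,0],0],[[0,0,0],0],[[0,0,0],0],[[0,0,0],0]]'
python3 - <<'E'
from h import *
s=sense(); print(s['t'],s['tcp_pos'],s['force'])
for n in('wrist','scene','top'): cv2.imwrite(f'pics/{n}7.png',get_image(n)[:,:,::-1])
a=cv2.imread('pics/scene7.png')[170:280,205:345]
cv2.imwrite('pics/scz7.png',cv2.resize(a,None,fx=5.4,fy=5.4,interpolation=cv2.INTER_CUBIC))
a=cv2.imread('pics/top7.png')[165:275,235:345]
cv2.imwrite('pics/topz7.png',cv2.resize(a,(600,600),interpolation=cv2.INTER_CUBIC))
E
```

```text
t: 15.7
tcp_pos: [0.6018, 0.1026, 0.0855]
orientation: [-0.156, 1.564, 0.151]
force: [2.6, -8.0, 0.7]
grip_width: 0.0174
t: 16.7
tcp_pos: [0.6018, 0.1023, 0.0855]
orientation: [-0.156, 1.564, 0.15]
force: [2.6, -7.9, 1.0]
grip_width: 0.0175
16.7 [0.60183236 0.10233971 0.0855393 ] [ 2.56526955 -7.86560939  0.96758873]
```

View pics/scz7.png

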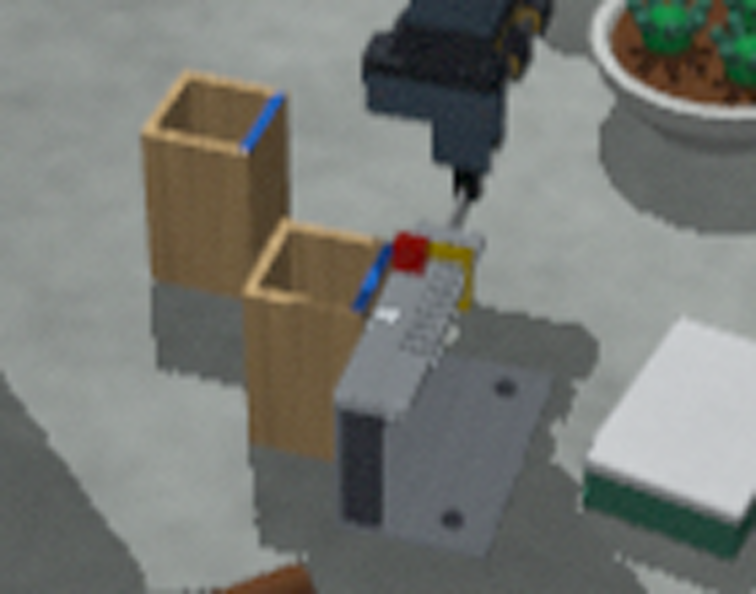

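View pics/topz7.png

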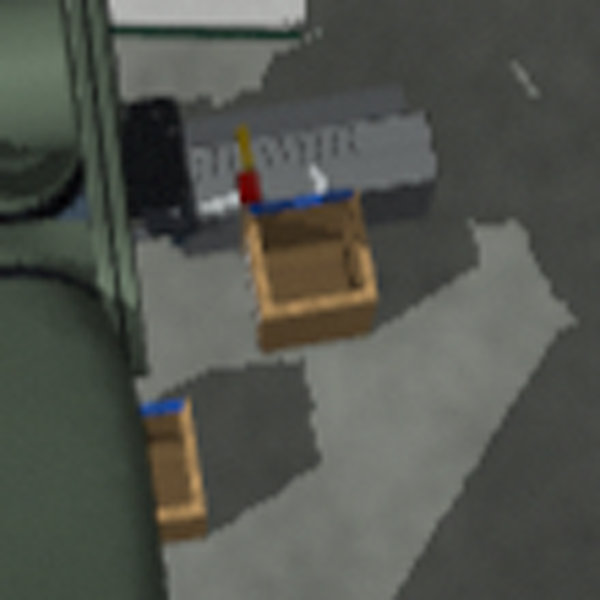

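View pics/wrist7.png

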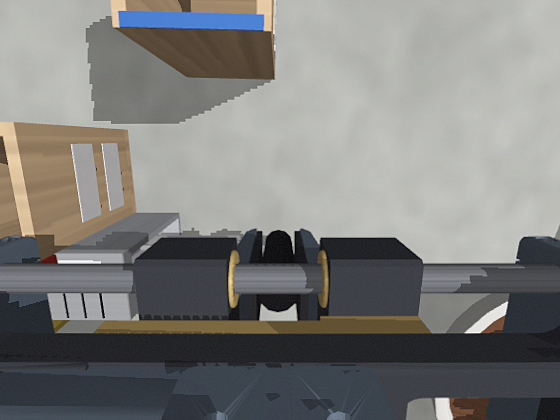

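Run:
```python
from h import *
np.set_printoptions(precision=4,suppress=True)
yaw=.195; o=np.array([.6245,-.0475]); ax=np.array([[np.cos(yaw),np.sin(yaw)],[-np.sin(yaw),np.cos(yaw)]])
J=lambda p:(p[:,:2]-o)@ax.T
def cen(n,k,col):
    a=cv2.imread(f'pics/{n}{k}.png'); x0,y0=(235,165) if n=='top' else (205,170)
    h=cv2.cvtColor(a[y0:y0+110,x0:x0+135],cv2.COLOR_BGR2HSV)
    m=((h[...,0]>22)&(h[...,0]<34)&(h[...,1]>190)&(h[...,2]>60)) if col=='y' else (((h[...,0]<6)|(h[...,0]>175))&(h[...,1]>200)&(h[...,2]>60))
    yy,xx=np.nonzero(m); return len(xx),np.array([[xx.mean()+x0,yy.mean()+y0]]),(xx.min()+x0,xx.max()+x0,yy.min()+y0,yy.max()+y0)
for n in('top','scene'):
  for k in(0,7):
    for c,z in(('y',.113),('r',.110)):
        q=cen(n,k,c); print(n,k,c,q, J(plane(n,q[1],z)))
z=lambda u:unz(u,205,170,5.4)
print('scene7 red top edge far/near corners',J(plane('scene',z([(397,236),(429,238)]),.118)), 'ptr bar ends',J(plane('scene',z([(430,247),(470,252)]),.115)))
T=lambda u,h:J(plane('top',unz(u,235,165,600/110),h))
print('top ptr',T([(242,128),(248,168)],.116),'red',T([(249,173),(249,202)],.118),T([(249,202)],.1))
```

```text
top 0 y (12, array([[291.25  , 189.5833]]), (np.int64(290), np.int64(292), np.int64(187), np.int64(193))) [[ 0.0332 -0.0102]]
top 0 r (16, array([[280.    , 199.1875]]), (np.int64(279), np.int64(281), np.int64(197), np.int64(202))) [[0.0095 0.0295]]
top 7 y (5, array([[279.2, 191.2]]), (np.int64(279), np.int64(280), np.int64(189), np.int64(194))) [[0.0345 0.0277]]
top 7 r (14, array([[279.9286, 199.1429]]), (np.int64(279), np.int64(281), np.int64(197), np.int64(201))) [[0.0097 0.0297]]
scene 0 y (16, array([[284.375, 225.25 ]]), (np.int64(281), np.int64(287), np.int64(223), np.int64(234))) [[ 0.032  -0.0105]]
scene 0 r (29, array([[280.2414, 216.4483]]), (np.int64(278), np.int64(283), np.int64(214), np.int64(219))) [[0.0083 0.0275]]
scene 7 y (21, array([[288.5238, 217.7619]]), (np.int64(285), np.int64(291), np.int64(215), np.int64(226))) [[0.034  0.0254]]
scene 7 r (31, array([[280.4194, 216.3871]]), (np.int64(278), np.int64(283), np.int64(214), np.int64(219))) [[0.0087 0.0279]]
scene7 red top edge far/near corners [[0.0009 0.0302]
 [0.0179 0.0338]] ptr bar ends [[0.0196 0.0301]
 [0.0414 0.0324]]
top ptr [[0.0438 0.0268]
 [0.02   0.0276]] red [[ 0.0165  0.0276]
 [-0.0002  0.0306]] [[0.0041 0.0297]]
```

```bash
python3 -m handwheel '[[[-0.0002,0.001,0],0],[[-0.0002,0.001,0],0],[[0,0,0],0],[[0,0,0],0],[[0,0,0],0],[[0,0,0],0],[[0,0,0],0],[[0,0,0],0],[[0,0,0],0],[[0,0,0],0]]'
python3 - <<'E'
from h import *
s=sense(); print(s['t'],s['tcp_pos'],s['force'],np.abs(s['dq']).max())
for n in('scene','top'): cv2.imwrite(f'pics/{n}8.png',get_image(n)[:,:,::-1])
a=cv2.imread('pics/scene8.png')[170:280,205:345]; b=cv2.imread('pics/top8.png')[165:275,235:345]
cv2.imwrite('pics/z8.png',np.hstack([cv2.resize(x,(400,400),interpolation=cv2.INTER_CUBIC) for x in(a[:,:110],b)]))
E
```

```text
t: 17.85
tcp_pos: [0.6015, 0.1043, 0.0855]
orientation: [-0.156, 1.564, 0.15]
force: [2.1, -7.5, 0.1]
grip_width: 0.0174
17.85 [0.60145046 0.10431517 0.08554177] [ 2.14884499 -7.49758542  0.11963052] 0.002493718631164453
```

View pics/z8.png

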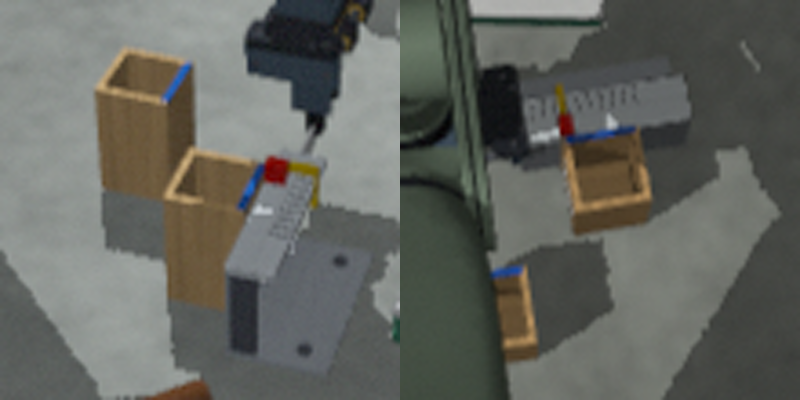

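The pointer bar runs straight on from the red mark (scene zoom about (300,170) next to (276,169), top zoom (562,98) above (566,124)). The planter is upright against the plate.

```bash
python3 -c "
from station import *
print(hand_in())"
```

```text
the job is handed in; nothing more can be done
None
```

I took the right-hand planter, turned it about 67° counter-clockwise so its blue-strip face squares with the bracket, pushed it flat against the plain side and let go. I then gripped the black handle and pulled the shutter out about 39 mm. I handed the job in at about 18 s, still holding the shutter there; no verdict is reported.

- **Turn:** the planter started at an angle to the bracket, which is why it needed less than a full quarter turn. The white bands now face the handle side.
- **Planter:** in the wrist picture after release, the face sat within about 1 mm of the plate and 2–3 mm off the window's centre. It was square and upright, with the shutter still closed. In the last pictures it still stands flush.
- **Shutter:** the spring pulled with about 7.8 N at the last reading, with the arm nearly at rest. I put the pointer at about 29 mm along the bracket and the red mark's middle at 28–29.5 mm. The cameras disagreed by about 2 mm, which is inside the 6 mm allowed.
- **Not checked:** I measured that the red mark had not moved. I did not measure the other things on the bench, but the pictures showed none of them disturbed and the arm met no unexpected force.

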